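Refit the service cover of the wire stitcher's drive unit

ROBOT

A 6-joint arm with a two-finger parallel gripper is mounted at the origin on the work surface. World frame = base frame: x ahead of the robot, y to its left, z up, the work surface at z = 0. Lengths are in m, angles in rad, forces in N, time in s.
With the tool pointing down it reaches from about 0.3 to 0.875 m from the base axis. Payload 4.2 kg.
Tool frame: the origin (TCP) lies at the very end of the fingers, on their centre line; the grasp point (between the pads) lies 19 mm behind it; z points along the fingers, y is the line along which they close (so a half turn about z gives the same grasp; the last joint's range is limited). The gripper opens to 85 mm and grips with 20 to 120 N. Pads are 22 mm wide; open, the fingers measure 114 mm over their backs; the gripper's body (76 mm by 85 mm) begins 54 mm behind the grasp point. The pads swing forward as they close: fully open they stand 13 mm farther back than shut.
Start: joints at [-1.368, 0.32, 1.565, -0, 1.257, -0.02], TCP at [0.127, -0.561, 0.231] pointing down, gripper open.
Joint ranges: [-3.11, 3.11], [-0.84, 2.01], [0.21, 2.61], [-1.34, 4.49], [0.05, 2.63], [-2.56, 2.56]. Speed limits (rad/s): [2.57, 2.57, 3.14, 3.14, 3.14, 3.14].

INTERFACE

Orientations are given as a unit quaternion [x, y, z, w].
In Python, from cell import bot gives the robot as it stands.
- The arm moves only by the tool play_rows, never from a script. Its argument "series" is text: rows parted by semicolons, each of 6 numbers parted by spaces: the shift along the tool's x, y, z in parts of the range, where 1.0 means 75 cm, then the turn, a rotation vector about the tool's x, y, z in shares of 90 degrees (1.0 is 90 degrees). In form: dx dy dz wx wy wz; .... A call has 1 to 20 rows; each row is the pose to reach, as a shift and turn from the pose commanded when the call began, along the tool's axes at that moment; what a row does not reach only later rows make up. A row lasts 1/8 s, in which the tool goes at most 62.5 mm and 10.7 degrees, less where a joint would pass 70% of its speed; a pose out of reach is approached as far as the arm can. Shift and turn numbers lie between -1 and 1, and a call with a number outside is refused. A call with a gripper value outside its range is refused whole. "grip" is the opening, from -1 (shut) to 1 (fully open), set as the call begins (left out, the last holds). The fingers move at their own pace and stop on an object; "squeeze" is the grip in N (left out, the last holds). Time passes only in rows, so rows that repeat a pose let the fingers close. It gives the time, the measured TCP pose, the force, the opening and the grip force at its end, in the units of the state.
- bot.get_state(): the state, without advancing time (a new reading comes with each control period).
- bot.camera(name): name is "side" or "top" or "wrist"; returns a dict with "frame" (400x640x3 uint8, red, green, blue), "fov_y" (degrees; the focal length in pixels is half the picture's height over the tangent of half this angle, whatever the lens; pixels are square), "cx", "cy" (the principal point, pixels), "world_to_cam" (4x4, takes a point from world to camera coordinates). Camera axes: x right, y down, z forward; pixel columns grow to the right and rows downward; lengths in m; the calibration is good to about 2 mm. A picture is of the moment at which its call begins. There is no depth.
- bot.hand_in(): hands the job in; it is judged then, once.
The state is a dict: "t": time; "joint_pos": joint angles; "joint_vel": joint speeds; "tau": joint torques, N m; "ee_pos": TCP position; "eef_rot": TCP orientation; "wrist_force": force on the tool from outside, world axes, zero at the start; "torque": the same for the moment, N m; "finger_gap": finger opening in m; "grasp_force": force on a finger pad.
Only numpy, scipy, OpenCV 4.12 (cv2) and the standard library are available. Lean on these libraries where they do the work, as an engineer would, in place of code of your own. Each camera call takes 0.05 s, during which the arm holds its last target. There are 200 camera calls.

TASK

Put the orange cover back on the blue drive unit: hook its tongue under the yellow ledge at the low end of the open sloping bay while the top edge is still raised, then swing the top edge shut so that the cover lies flat and fully home over the bay, between the ledge and the metal stop bar, and let go. Leave the black cover where it is.

Things in the scene. Friction and masses are not known exactly. Their poses are not given: they have to be found in the camera images.
- cover: Loose orange cover, 0.16 kg, on the table, grip up. Plate 115 (x) x 120 (y) x 6 mm; origin: centre of its underside; z up out of the outer face, x from tongue to top edge. Tongue 90 mm wide, 5 mm thick, flush with the underside, sticks 26 mm out of the lower edge, tip at x=-83.5 mm. Top edge x=+57.5. Solid grip bar on the plate over the origin: 14 mm (x) x 60 mm (y), from z=6 to 34 mm.
- bay: Open bay on the blue drive unit (fixed, 170 x 150 mm, up to 128 mm high), sloping 20 degrees, low end nearest the robot. Origin and axes: those of the cover when home, mid-play. x up the slope, y across, z out; seat at z=0. Opening x=-61 to 47, y=-55 to 55 mm. At the high end a metal stop bar 12 mm high from x=65.5 mm. Play 8 mm either way in x, 12 in y. No latch: the cover's weight holds it.
- ledge (a point): Middle of the lower, inner edge of the yellow ledge at the bay's low end (axes as the bay): at x=-67.5, z=18 mm in the bay. Ledge 32 mm (x) x 150 mm (y) x 5 mm thick, its top at z=23. The pocket under it, 18 mm high, 114 mm wide, is open at this edge and 24 mm deep. Because of the stop bar the tongue goes in only with the cover's top edge raised: 5 degrees or more, 14 is easy.
- black_cover: Black cover of another machine, to be left alone: plate 115 (x) x 140 (y) x 6 mm without tongue, dark grip bar like the orange cover's, 34 mm high in all. Origin: centre of its underside. A wire spool (90 mm diameter, 55 mm high) and a yellow oil bottle (44 mm diameter, 110 mm high) stand beyond, near the table's far edge.
Mind the look-alikes: they are no part of the job. Of the things that look like the cover, the smallest one is meant.

How it is judged:
On the way:
1. the tongue is under the ledge while the top edge is still raised (more than 3.5 degrees) (x of cover in the frame of bay between -0.02 and 0.012 m and y of cover in the frame of bay between -0.02 and 0.02 m and z of cover in the frame of bay between 0.003 and 0.04 m and angle between the z axis of cover and the z axis of bay, either way round between 0.06 and 0.5 rad and angle between the x axis of cover and the x axis of bay, either way round below 0.5 rad).
At the end, for the whole second after the job is handed in: The orange cover lies at rest flat on its seat (within 3 degrees and 5 mm), its tongue under the ledge and its top edge below the stop bar (within 10 mm along the slope, 16 mm across, 12 degrees of yaw), released (x of cover in the frame of bay between -0.0105 and 0.0105 m and y of cover in the frame of bay between -0.016 and 0.016 m and z of cover in the frame of bay between -0.004 and 0.005 m and angle between the z axis of cover and the z axis of bay, either way round below 0.05 rad and angle between the x axis of cover and the x axis of bay, either way round below 0.21 rad and linear speed of cover below 0.01 m/s); the robot touches nothing.
It fails at once if the black cover is moved more than 30 mm (distance of black_cover from where it was at the start of the episode above 0.03 m).
It also fails if it takes over 42 s, if anything falls off the work surface, if the arm or the gripper's body presses on something with over 40 N, if the wrist force passes 120 N, or if a joint passes its speed limit or range.

## Working session

There is one attempt and no reset: what is moved stays moved. The work goes in short steps, Python scripts to look and compute and a tool call to move; the robot and the scene stay as the last step left them, time stands still between calls to the robot, and variables do not carry over. Pictures are saved under pics/ and viewed, at most 10 in all, crops included, and the job is handed in when it is done.

Besides the shell and the picture viewer there is one more tool, called after "Emit:" by a JSON object that holds its "api" and its "payload". play_rows: Moves the arm, as the interface text tells. Its arguments: {"type":"object","properties":{"series":{"type":"string"},"grip":{"type":"number"},"squeeze":{"type":"number"}},"required":["series"]}

```bash
ls; mkdir -p pics; cat > h.py <<'E'
import numpy as np, cv2, pickle
from cell import bot
def snap(n,tag):
    c=bot.camera(n); c={k:(np.array(v) if not np.isscalar(v) else v) for k,v in c.items()}
    pickle.dump(c,open(f'{tag}.pkl','wb')); cv2.imwrite(f'pics/{tag}.png',c['frame'][:,:,::-1]); return c
def load(tag): return pickle.load(open(f'{tag}.pkl','rb'))
def ray(c,uv):
    f=c['frame'].shape[0]/2/np.tan(np.radians(c['fov_y'])/2)
    W=c['world_to_cam'];R=W[:3,:3];o=-R.T@W[:3,3]
    d=R.T@np.array([(uv[0]-c['cx'])/f,(uv[1]-c['cy'])/f,1]);return o,d/np.linalg.norm(d)
def plane(c,uv,z):
    o,d=ray(c,uv);return o+d*(z-o[2])/d[2]
def tri(c1,p1,c2,p2):
    A=[];b=[]
    for c,p in((c1,p1),(c2,p2)):
        o,d=ray(c,p);P=np.eye(3)-np.outer(d,d);A.append(P);b.append(P@o)
    x=np.linalg.lstsq(np.vstack(A),np.hstack(b),rcond=None)[0]
    return x,[np.linalg.norm(A[i]@x-b[i]) for i in(0,1)]
def proj(c,X):
    f=c['frame'].shape[0]/2/np.tan(np.radians(c['fov_y'])/2)
    p=c['world_to_cam'][:3,:3]@np.asarray(X)+c['world_to_cam'][:3,3]
    return np.array([c['cx']+f*p[0]/p[2],c['cy']+f*p[1]/p[2]])
E
python3 - <<'E'
from h import *
ims=[]
for n in('side','top','wrist'):
    c=snap(n,n+'0');print(n,c['fov_y'],c['cx'],c['cy'],ray(c,(c['cx'],c['cy'])))
s=bot.get_state();print(s)
E
```

```text
pics
side 45.501872295714556 318.758600309575 199.91923827107334 (array([-0.29294429,  0.87530762,  0.71438474]), array([ 0.5436256 , -0.68236084, -0.48872783]))
top 57.92414122076847 321.8583511017853 200.22881110763743 (array([ 0.2576037 , -0.01299796,  0.85123007]), array([ 0.18836322,  0.0058224 , -0.98208217]))
wrist 64.5662068098694 319.32859012852833 196.3333899732296 (array([ 0.20443144, -0.54444185,  0.37415488]), array([-0.30849766, -0.06807348, -0.94878617]))
{'t': 0.15, 'joint_pos': array([-1.36800718e+00,  3.20160997e-01,  1.56532270e+00, -3.95568443e-06,
        1.25738753e+00, -2.00078111e-02]), 'joint_vel': array([-0.00038575, -0.00346368, -0.00342207,  0.00012589, -0.00165544,
       -0.00037354]), 'tau': array([ 4.31112330e-04, -4.15840638e+01, -2.34344780e+01, -4.78647820e-06,
        5.91382865e-03, -1.21080780e-05]), 'ee_pos': array([ 0.12698209, -0.560477  ,  0.23069578]), 'eef_rot': array([ 9.93801332e-01,  1.11168806e-01, -6.02171604e-05, -6.36451058e-04]), 'wrist_force': array([-0.1241542 ,  0.01193365,  0.07500558]), 'torque': array([ 0.01366037,  0.02161386, -0.01705396]), 'grasp_force': 0.0, 'finger_gap': 0.0850116711255654}
```

View pics/top0.png

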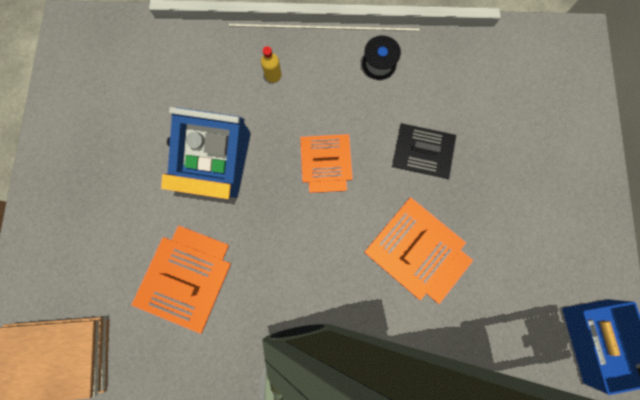

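View pics/side0.png

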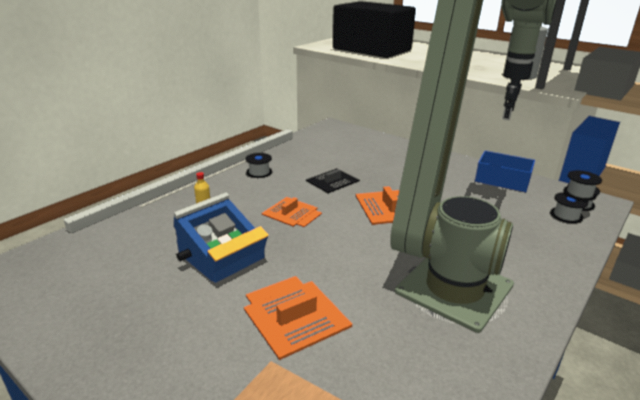

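Candidates for the orange cover in the top view are small (326,160), big (183,283) and big (415,250). Black is at (425,150). The drive unit is at (203,150), and the blue box at (610,345) is a look-alike. I choose the small one at (326,160) and will check it in a crop.

```bash
python3 - <<'E'
from h import *
def orange(c):
    h=cv2.cvtColor(c['frame'],cv2.COLOR_RGB2HSV);return cv2.inRange(h,(3,150,90),(16,255,255))
def yellow(c):
    h=cv2.cvtColor(c['frame'],cv2.COLOR_RGB2HSV);return cv2.inRange(h,(18,150,90),(32,255,255))
T=load('top0');S=load('side0')
for c,n in((T,'T'),(S,'S')):
    for nm,m in(('or',orange(c)),('ye',yellow(c))):
        for k in cv2.findContours(m,0,2)[0]:
            if cv2.contourArea(k)>250:
                r=cv2.minAreaRect(k);print(n,nm,cv2.contourArea(k),np.round(r[0],1),np.round(r[1],1),round(r[2],1))
                if nm=='or' and n=='T':
                    q=np.array([plane(c,p,.006)[:2] for p in cv2.boxPoints(r)]);print('  sides mm',np.linalg.norm(q-np.roll(q,1,0),axis=1)*1000)
                print('  poly',cv2.approxPolyDP(k,3,True)[:,0].tolist())
a=cv2.resize(T['frame'][90:210,150:370],None,fx=3.6,fy=3.6,interpolation=2)[:,:,::-1]
b=cv2.resize(S['frame'][165:285,165:335],None,fx=2.5,fy=2.5,interpolation=2)[:,:,::-1]
cv2.imwrite('pics/a.png',a)
cv2.imwrite('pics/b.png',cv2.resize(S['frame'][165:290,165:330],None,fx=4.8,fy=4.8,interpolation=2)[:,:,::-1])
E
```

```text
T or 6314.0 [183.9 276.5] [75.1 92.6] 22.8
  sides mm [171.94975981 204.80583125 179.7099752  201.48510942]
  poly [[179, 226], [171, 240], [162, 239], [132, 304], [201, 332], [229, 266], [222, 260], [227, 245]]
T or 6054.0 [421.3 253.3] [90.  73.1] 39.8
  sides mm [199.60402744 175.34947937 205.37888077 170.29189226]
  poly [[409, 198], [365, 252], [418, 298], [427, 293], [439, 302], [471, 259], [460, 250], [464, 243]]
T or 2493.0 [326.1 163.2] [55.8 49.1] 87.0
  sides mm [140.76131691 121.11543254 140.97150263 117.51147402]
  poly [[348, 135], [301, 137], [303, 181], [309, 183], [310, 191], [345, 189], [345, 181], [351, 179]]
T ye 910.0 [195.3 186.3] [68.9 14.8] 8.7
  poly [[162, 176], [163, 188], [228, 198], [229, 184]]
T ye 339.5 [271.   68.1] [27.  16.3] 77.5
  poly [[263, 56], [265, 75], [275, 81], [280, 74], [277, 58], [273, 54], [269, 58]]
S or 5042.0 [295.7 311.5] [72.6 90.9] 65.2
  poly [[312, 282], [302, 284], [293, 277], [246, 295], [251, 302], [244, 308], [279, 358], [351, 325]]
S or 940.0 [291.7 211.1] [54.1 26.7] 21.0
  poly [[262, 213], [303, 226], [320, 212], [295, 1
[... 272 characters left out ...]
228], [30, 223], [34, 217], [34, 221], [41, 219], [44, 212], [46, 216], [57, 211], [54, 214], [53, 209], [60, 206], [61, 211], [60, 208], [69, 207], [69, 201], [77, 204], [77, 200], [85, 200], [88, 193], [98, 189], [103, 194], [119, 189], [119, 181], [121, 188], [129, 185]]
S or 319.5 [208.1 150.7] [  7.2 109.7] 69.3
  poly [[260, 133], [251, 131], [156, 168], [163, 166], [162, 171], [167, 170], [172, 161], [176, 164], [171, 168], [187, 162], [192, 155], [198, 158], [204, 149], [208, 150], [206, 154], [236, 143], [234, 138], [240, 141], [241, 136], [251, 137], [254, 130], [255, 135]]
S ye 657.5 [237.6 242.8] [13.  60.5] 64.3
  poly [[267, 234], [259, 227], [212, 248], [209, 253], [216, 260]]
```

View pics/a.png

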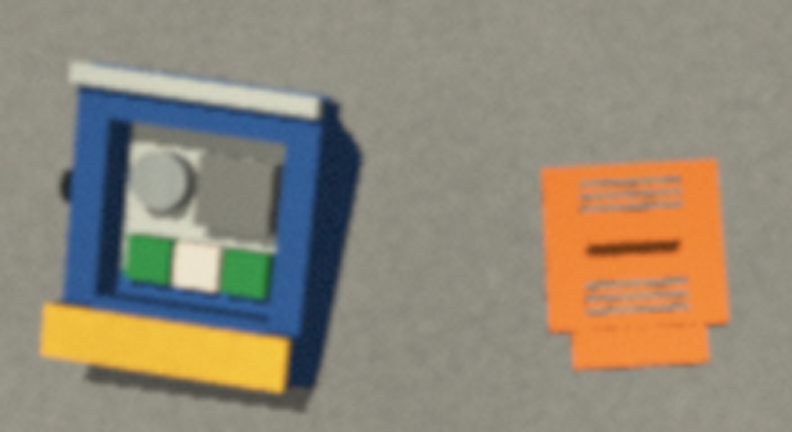

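View pics/b.png

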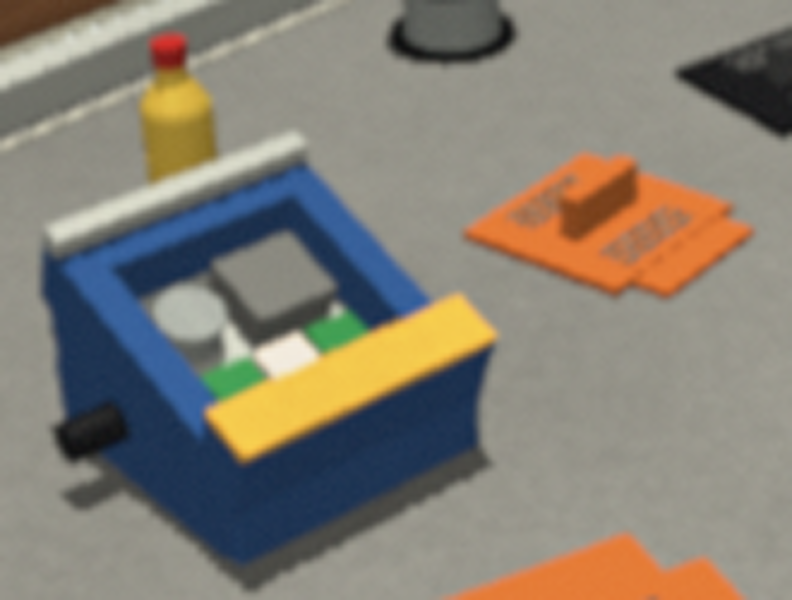

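```bash
python3 - <<'E'
from h import *
T=load('top0');S=load('side0')
def ca(p):return np.array([150+(p[0]+.5)/3.6-.5,90+(p[1]+.5)/3.6-.5])
def cb(p):return np.array([165+(p[0]+.5)/4.8-.5,165+(p[1]+.5)/4.8-.5])
pr=dict(inL=((45,304),(205,410)),inR=((290,338),(462,294)),outR=((284,393),(497,335)),outL=((40,355),(242,462)),
barL=((72,63),(48,228)),barR=((323,97),(300,134)),barnR=((319,118),(306,148)),gripL=((587,250),(560,192)),gripR=((679,243),(635,156)),plTL=((542,168),(464,234)),plTR=((717,158),(585,153)),tongL=((574,370),(665,296)),tongR=((709,360),(752,231)),openUL=((110,120),(115,268)),openUR=((285,145),(293,198)))
X={}
for k,(a,b) in pr.items():
    x,e=tri(T,ca(a),S,cb(b));X[k]=x;print(k,np.round(x*1000,1),np.round(np.array(e)*1000,1))
d=X['inL']-X['inR'];print('ledge len',np.linalg.norm(d),'yaw',np.degrees(np.arctan2(d[1],d[0]))-90, 'depth',np.linalg.norm(X['inL']-X['outL']),np.linalg.norm(X['inR']-X['outR']))
# cover: ray plane
P={k:plane(T,ca(p),.006) for k,p in dict(TL=(542,168),TR=(717,158),BL=(551,332),BR=(730,324)).items()}
P.update({k:plane(T,ca(p),.005) for k,p in dict(tL=(574,370),tR=(709,360)).items()})
for k,v in P.items():print(k,np.round(v*1000,1))
d=P['TL']-P['TR'];print('yaw',np.degrees(np.arctan2(d[1],d[0]))-90,np.linalg.norm(d))
print('centre',np.mean([P[k] for k in('TL','TR','BL','BR')],0))
E
```

```text
inL [452.1 341.6  87.4] [0.2 0.2]
inR [434.4 191.   86.2] [1.4 1.4]
outR [403.7 195.7  76. ] [0.1 0.1]
outL [422.6 346.6  74.4] [0.9 0.9]
barL [589.8 323.2 126.5] [1.1 1.1]
barR [573.5 172.6 123.4] [1.5 1.5]
barnR [563.3 176.1 119. ] [0. 0.]
gripL [516.7  19.7  38.1] [6.4 6.4]
gripR [519.1 -43.   36.7] [1.3 1.3]
plTL [579.2  49.7   1.5] [1.2 1.2]
plTR [589.4 -70.4   3.1] [1.1 1.1]
tongL [439.4  23.6   0.7] [0.5 0.5]
tongR [448.2 -67.    0. ] [0.4 0.4]
openUL [563.1 305.9 105.3] [1.1 1.1]
openUR [551.1 199.  103.1] [1. 1.]
ledge len 0.1515723492786654 yaw -6.687664078103296 depth 0.03260248301561439 0.03271284223757287
TL [578.6  50.    6. ]
TR [589.2 -69.7   6. ]
BL [463.4  39.4   6. ]
BR [472.3 -80.1   6. ]
tL [438.1  23.1   5. ]
tR [447.4 -66.5   5. ]
yaw 5.081491280861542 0.12015780639003713
centre [ 0.52587064 -0.01510106  0.006     ]
```

Crop a shows the small orange cover with its tongue toward the robot. Its plate measures about 120 x 115 mm, so it is the right one. The ledge edge triangulates at z≈87 mm, and the bar position agrees with the bay geometry. Next I plan the poses.

```bash
cat > plan.py <<'E'
from h import *
from scipy.spatial.transform import Rotation as R
def fr(yaw,tilt,o):  # cover/bay frame: x up slope
    return R.from_euler('ZY',[yaw,-tilt],degrees=True),np.array(o)
COV=fr(5.0,0,(.526,-.0151,0)); BAY=fr(-6.5,20,(.514,.2582,.0883))
D=R.from_matrix(np.array([[0,1,0],[1,0,0],[0,0,-1.]]).T)  # tool x=cover y, tool y=cover x, z=-z
GZ=.010
def tool(r,o,off=(0,0,GZ)): return r*D, o+r.apply(off)
def rel(t,s=None):
    s=s or bot.get_state(); r0=R.from_quat(s['eef_rot']); rt,p=t
    return np.round(np.r_[r0.inv().apply(p-s['ee_pos'])*100,np.degrees((r0.inv()*rt).as_rotvec())],2)
def bayp(x,z,tilt,y=0): # cover pose in bay: origin (x,y,z), extra tilt
    r,o=BAY; return tool(r*R.from_euler('y',-tilt,degrees=True),o+r.apply([x,y,z]))
E
python3 - <<'E'
from plan import *
print(rel(tool(*COV,(0,0,.13))));print(tool(*COV)[1])
E
```

```text
[ 5.097e+01 -4.436e+01  1.013e+01 -6.000e-02 -5.000e-02 -8.223e+01]
[ 0.526  -0.0151  0.01  ]
```

The rows are not in the units I measure in: shifts go in shares of 75 cm and turns go in shares of 90 degrees. I convert before sending: 51 cm / 75 = 0.68, -44.4 cm / 75 = -0.592, -82.2 degrees / 90 = -0.9133.

Emit:
{"api": "play_rows", "payload": {"series": "0.68 -0.592 0.0667 0 0 -0.9133;0.68 -0.592 0.0667 0 0 -0.9133;0.68 -0.592 0.0667 0 0 -0.9133;0.68 -0.592 0.0667 0 0 -0.9133;0.68 -0.592 0.0667 0 0 -0.9133;0.68 -0.592 0.0667 0 0 -0.9133;0.68 -0.592 0.0667 0 0 -0.9133;0.68 -0.592 0.0667 0 0 -0.9133;0.68 -0.592 0.0667 0 0 -0.9133;0.68 -0.592 0.0667 0 0 -0.9133;0.68 -0.592 0.0667 0 0 -0.9133;0.68 -0.592 0.0667 0 0 -0.9133;0.68 -0.592 0.0667 0 0 -0.9133;0.68 -0.592 0.0667 0 0 -0.9133;0.68 -0.592 0.1347 0 0 -0.9133;0.68 -0.592 0.1347 0 0 -0.9133;0.68 -0.592 0.1347 0 0 -0.9133", "grip": 1}}

```text
t: 2.28
ee_pos: [0.5269, -0.0158, 0.1316]
eef_rot: [0.676, 0.737, 0.0, 0.001]
wrist_force: [0.3, -0.0, 0.6]
finger_gap: 0.0853
grasp_force: 0.0
```

```bash
python3 - <<'E'
from plan import *
s=bot.get_state();print(s['t'],s['ee_pos'],s['joint_pos']);print(rel(tool(*COV)))
c=snap('wrist','w1')
r,o=COV
im=cv2.imread('pics/w1.png')
for p in[(.007,.03,.034),(.007,-.03,.034),(-.007,.03,.034),(-.007,-.03,.034),(.0575,.06,.006),(.0575,-.06,.006),(-.0835,.045,.005),(-.0835,-.045,.005)]:
    u=proj(c,o+r.apply(p));cv2.circle(im,tuple(int(v) for v in u),2,(255,0,255),-1)
cv2.imwrite('pics/w1b.png',im)
E
```

```text
2.275 [ 0.52687144 -0.01582295  0.13161013] [-5.17714738e-02  3.30248769e-01  1.82235660e+00 -1.39375955e-04
  9.87310378e-01 -1.37126347e-01]
[ 0.08 -0.1  12.16  0.09  0.02 -0.11]
```

View pics/w1b.png

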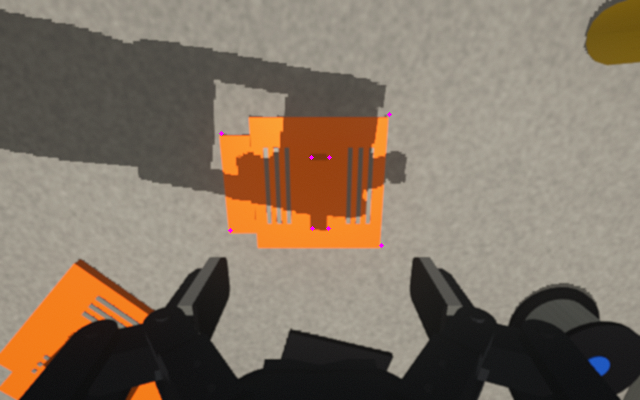

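The projected points (magenta) fall on the cover's corners and on the grip at (320,190), so the pose is confirmed to about 2 mm. Descend and grip.

Scaled: 12.1 cm / 75 = 0.1613, 11 cm / 75 = 0.1467.

Emit:
{"api": "play_rows", "payload": {"series": "0 -0.0013 0.0667 0 0 0;0.0013 -0.0013 0.12 0 0 0;0.0013 -0.0013 0.1467 0 0 0;0.0013 -0.0013 0.1613 0 0 0;0.0013 -0.0013 0.1613 0 0 0;0.0013 -0.0013 0.1613 0 0 0", "grip": 1}}

```text
t: 3.08
ee_pos: [0.5264, -0.0143, 0.0105]
eef_rot: [0.676, 0.737, 0.001, 0.001]
wrist_force: [-0.7, -0.1, 1.0]
finger_gap: 0.0854
grasp_force: 0.0
```

Emit:
{"api": "play_rows", "payload": {"series": "0 0 0 0 0 0;0 0 0 0 0 0;0 0 0 0 0 0;0 0 0 0 0 0;0 0 0 0 0 0;0 0 0 0 0 0;0 0 0 0 0 0;0 0 0 0 0 0", "grip": -1, "squeeze": 60}}

```text
t: 4.08
ee_pos: [0.5255, -0.0142, 0.0096]
eef_rot: [0.676, 0.737, 0.0, 0.0]
wrist_force: [-0.6, -0.9, 5.3]
finger_gap: 0.0128
grasp_force: 59.6
```

Scaled: -21 cm / 75 = -0.28, -16 cm / 75 = -0.2133.

Emit:
{"api": "play_rows", "payload": {"series": "0 0 -0.0267 0 0 0;0 0 -0.08 0 0 0;0 0 -0.1467 0 0 0;0 0 -0.2133 0 0 0;0 0 -0.28 0 0 0;0 0 -0.28 0 0 0;0 0 -0.28 0 0 0"}}

```text
t: 4.95
ee_pos: [0.5242, -0.0141, 0.218]
eef_rot: [0.676, 0.737, -0.001, -0.001]
wrist_force: [-0.3, -0.2, -1.8]
finger_gap: 0.0132
grasp_force: 59.1
```

```bash
python3 - <<'E'
from plan import *
s=bot.get_state();print(s['ee_pos'],s['finger_gap'],s['grasp_force'],s['wrist_force'])
for a in((.03,.09,14),(.03,.035,14)):print(bayp(*a)[1],rel(bayp(*a)))
E
```

```text
[ 0.52424964 -0.01414437  0.21797176] 0.013165097051684982 59.10079479217529 [-0.33375317 -0.1669521  -1.76172492]
[0.50586964 0.25912634 0.19142332] [ 27.38   0.54   2.66 -34.04  -3.4   11.13]
[0.52455983 0.25699686 0.13974022] [ 27.01   2.4    7.82 -34.04  -3.4   11.13]
```

Scaled: 27.4 cm / 75 = 0.3653, 25 cm / 75 = 0.3333, -3.4 degrees / 90 = -0.0378.

Emit:
{"api": "play_rows", "payload": {"series": "0.0667 0 -0.0133 -0.0889 0 0.0222;0.1333 0 -0.0133 -0.1778 -0.0111 0.0444;0.2 0 0 -0.2667 -0.0222 0.0778;0.2667 0.0027 0.0133 -0.3556 -0.0333 0.1111;0.3333 0.0067 0.0267 -0.3778 -0.0378 0.1233;0.3653 0.0067 0.036 -0.3778 -0.0378 0.1233;0.3653 0.0067 0.036 -0.3778 -0.0378 0.1233;0.3653 0.0067 0.036 -0.3778 -0.0378 0.1233;0.3653 0.0067 0.036 -0.3778 -0.0378 0.1233"}}

```text
t: 6.08
ee_pos: [0.506, 0.258, 0.191]
eef_rot: [0.713, 0.637, 0.194, 0.219]
wrist_force: [1.1, 1.0, -1.8]
finger_gap: 0.0131
grasp_force: 59.2
```

```bash
python3 - <<'E'
from plan import *
s=bot.get_state();print(s['t'],s['ee_pos'],s['finger_gap'],s['joint_pos'])
for a in((.03,.09,14),(.03,.035,14),(.03,.027,14),(-.003,.025,14)):print(rel(bayp(*a)))
T=snap('top','t2');S=snap('side','s2')
# overlay predicted cover (from TCP) in magenta & bay landmarks in cyan
rt=R.from_quat(s['eef_rot'])*D.inv();o=s['ee_pos']-rt.apply([0,0,GZ])
out=[]
for c,(u0,v0) in((T,(130,60)),(S,(140,130))):
    im=np.ascontiguousarray(c['frame'][:,:,::-1][v0:v0+180,u0:u0+160]);im=cv2.resize(im,None,fx=3,fy=3,interpolation=2)
    def dot(X,col):
        u=(proj(c,X)-[u0,v0]+.5)*3;cv2.circle(im,tuple(int(round(v)) for v in u),3,col,-1)
    for p in[(.0575,.06,.006),(.0575,-.06,.006),(-.0575,-.06,.006),(-.0575,.06,.006),(-.0835,.045,.005),(-.0835,-.045,.005)]:dot(o+rt.apply(p),(255,0,255))
    for p in[(-.0675,.075,.023),(-.0675,-.075,.023),(-.0995,.075,.023),(-.0995,-.075,.023),(.0655,.075,.012),(.0655,-.075,.012)]:dot(BAY[1]+BAY[0].apply(p),(255,255,0))
    out.append(im)
cv2.imwrite('pics/c2.png',cv2.resize(np.hstack(out),None,fx=.8,fy=.8))
E
```

```text
6.075 [0.5059975  0.25798375 0.19098849] 0.013142946507254796 [ 0.67595289  0.1867965   2.01675537 -0.73973495  0.63235407  1.33051222]
[ 0.11  0.   -0.05 -0.    0.12  0.05]
[ 0.12 -1.33  5.29 -0.    0.12  0.05]
[ 0.13 -1.52  6.06 -0.    0.12  0.05]
[ 0.13 -4.77  5.46 -0.    0.12  0.05]
```

View pics/c2.png

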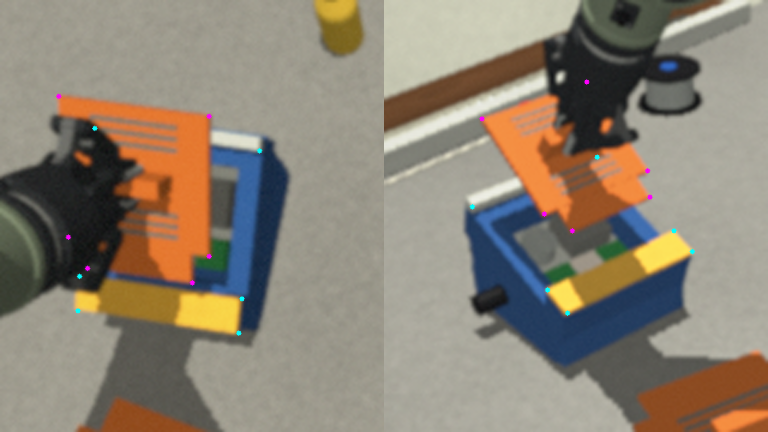

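The cover corners (magenta) and bay marks (cyan) line up in both views. The tongue is above the bay and clear of the ledge. Lower the cover, then slide the tongue in.

Scaled: 6 cm / 75 = 0.08, -1.5 cm / 75 = -0.02.

Emit:
{"api": "play_rows", "payload": {"series": "0.0013 -0.0067 0.0267 0 0 0;0.0013 -0.0133 0.0533 0 0 0;0.0013 -0.0187 0.072 0 0 0;0.0013 -0.02 0.08 0 0 0;0.0013 -0.02 0.08 0 0 0;0.0013 -0.02 0.08 0 0 0"}}

```text
t: 6.92
ee_pos: [0.528, 0.2578, 0.135]
eef_rot: [0.713, 0.636, 0.196, 0.219]
wrist_force: [0.1, -0.1, -0.5]
finger_gap: 0.0126
grasp_force: 59.2
```

Scaled: -3.2 cm / 75 = -0.0427, -2.9 cm / 75 = -0.0387.

Emit:
{"api": "play_rows", "payload": {"series": "0 -0.0067 -0.0013 0 0 0;0 -0.0133 -0.0027 0 0 0;0 -0.02 -0.004 0 0 0;0 -0.0267 -0.0053 0 0 0;0 -0.0333 -0.0067 0 0 0;0 -0.0387 -0.008 0 0 0;0 -0.0427 -0.008 0 0 0;0 -0.0427 -0.008 0 0 0;0 -0.0427 -0.008 0 0 0"}}

```text
t: 8.05
ee_pos: [0.4982, 0.2613, 0.1213]
eef_rot: [0.713, 0.637, 0.195, 0.219]
wrist_force: [0.5, -0.4, -2.0]
finger_gap: 0.0129
grasp_force: 59.2
```

```bash
cat > chk.py <<'E'
from plan import *
s=bot.get_state();print(s['t'],s['ee_pos'],s['finger_gap'],s['wrist_force'])
rt=R.from_quat(s['eef_rot'])*D.inv();o=s['ee_pos']-rt.apply([0,0,GZ]);q=BAY[0].inv()*rt
print('in bay mm',BAY[0].inv().apply(o-BAY[1])*1000,'rot',q.as_euler('ZYX',degrees=True))
E
python3 - <<'E'
from chk import *
for a in((-.003,.025,14),(-.003,.018,9),(-.002,.010,4.5),(-.001,.0045,1),(-.001,.002,0)):print(rel(bayp(*a)))
T=snap('top','t3');S=snap('side','s3')
out=[cv2.resize(c['frame'][v:v+140,u:u+130],None,fx=3,fy=3,interpolation=2)[:,:,::-1] for c,u,v in((T,140,80),(S,160,150))]
cv2.imwrite('pics/c3.png',np.hstack(out))
E
```

```text
8.05 [0.49821932 0.26126497 0.12129631] 0.012946935022856473 [ 0.46293011 -0.37052196 -2.02790296]
in bay mm [-1.33363377  1.26261817 26.79009397] rot [  0.01554082 -14.12670563   0.01783998]
[-0.13 -0.2   0.13  0.13 -0.02  0.02]
[-0.13 -0.29  0.82  5.13 -0.02  0.02]
[-0.13 -0.31  1.63  9.63 -0.02  0.02]
[-0.13 -0.28  2.2  13.13 -0.02  0.02]
[-0.13 -0.33  2.44 14.13 -0.02  0.02]
```

View pics/c3.png

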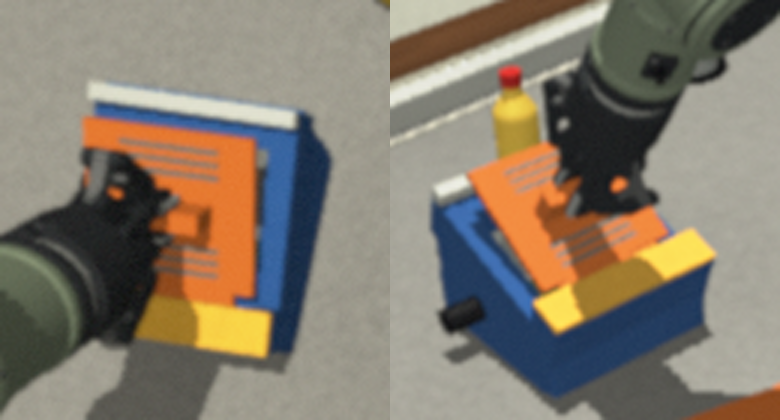

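The tongue is visibly under the ledge with the top edge raised, in both views, and contact force is low. Swing shut.

Scaled: 1.6 cm / 75 = 0.0213, 1.2 cm / 75 = 0.016, 9.6 degrees / 90 = 0.1067.

Emit:
{"api": "play_rows", "payload": {"series": "-0.0013 -0.0027 0.0053 0.0278 0 0;-0.0013 -0.0033 0.0107 0.0556 0 0;-0.0013 -0.0033 0.016 0.0833 0 0;-0.0013 -0.0033 0.0213 0.1067 0 0;-0.0013 -0.0033 0.0213 0.1067 0 0"}}

```text
t: 8.78
ee_pos: [0.5056, 0.2592, 0.1067]
eef_rot: [0.729, 0.65, 0.142, 0.159]
wrist_force: [-0.5, 0.4, -0.7]
finger_gap: 0.0129
grasp_force: 59.2
```

Scaled: 0.7 cm / 75 = 0.0093, 0.6 cm / 75 = 0.008, 4.5 degrees / 90 = 0.05.

Emit:
{"api": "play_rows", "payload": {"series": "0 0 0.004 0.0222 0 0;0 0 0.008 0.0389 0 0;0 0 0.0093 0.05 0 0;0 0 0.0093 0.05 0 0;0 0 0.0093 0.05 0 0"}}

```text
t: 9.4
ee_pos: [0.5074, 0.259, 0.1002]
eef_rot: [0.734, 0.656, 0.116, 0.13]
wrist_force: [0.0, -0.5, -1.3]
finger_gap: 0.0127
grasp_force: 59.2
```

```bash
python3 - <<'E'
from chk import *
for a in((-.001,.002,0),(-.001,0,0)):print(rel(bayp(*a)))
E
```

```text
9.4 [0.5074349  0.25900223 0.10015054] 0.012742918726093568 [ 0.03632954 -0.46416169 -1.25334347]
in bay mm [-2.15774583  0.05281994  3.39789239] rot [ 0.03836624 -0.0228271  -0.00609063]
[-0.01  0.12  0.14  0.02  0.01  0.04]
[-0.01  0.12  0.34  0.02  0.01  0.04]
```

Lower until contact shows, then release.

Scaled: 0.3 cm / 75 = 0.004, 0.2 cm / 75 = 0.0027.

Emit:
{"api": "play_rows", "payload": {"series": "0 0.0013 0.0013 0 0 0;0 0.0013 0.0027 0 0 0;0 0.0013 0.004 0 0 0;0 0.0013 0.004 0 0 0"}}

```text
t: 9.9
ee_pos: [0.5094, 0.2591, 0.0985]
eef_rot: [0.735, 0.656, 0.116, 0.13]
wrist_force: [-4.5, 1.2, 5.6]
finger_gap: 0.0128
grasp_force: 60.3
```

```bash
python3 chk.py
```

```text
9.9 [0.50941146 0.25905962 0.09847358] 0.01276407408057092 [-4.51646507  1.17645214  5.59621237]
in bay mm [-0.88925033  0.33892373  1.15260441] rot [ 0.01307838 -0.03853462  0.02441463]
```

Scaled: -0.1 cm / 75 = -0.0013.

Emit:
{"api": "play_rows", "payload": {"series": "0 0 -0.0013 0 0 0;0 0 -0.0013 0 0 0;0 0 -0.0013 0 0 0;0 0 -0.0013 0 0 0;0 0 -0.0013 0 0 0;0 0 -0.0013 0 0 0", "grip": 0}}

```text
t: 10.65
ee_pos: [0.5094, 0.2589, 0.0986]
eef_rot: [0.735, 0.656, 0.116, 0.13]
wrist_force: [-0.2, -0.1, 0.5]
finger_gap: 0.0426
grasp_force: 0.0
```

Scaled: -18 cm / 75 = -0.24, -14 cm / 75 = -0.1867.

Emit:
{"api": "play_rows", "payload": {"series": "0 0 -0.0133 0 0 0;0 0 -0.04 0 0 0;0 0 -0.08 0 0 0;0 0 -0.1333 0 0 0;0 0 -0.1867 0 0 0;0 0 -0.24 0 0 0;0 0 -0.24 0 0 0;0 0 -0.24 0 0 0"}}

```text
t: 11.65
ee_pos: [0.4476, 0.2656, 0.2676]
eef_rot: [0.734, 0.656, 0.116, 0.13]
wrist_force: [-1.0, 0.1, -0.1]
finger_gap: 0.0425
grasp_force: 0.0
```

```bash
python3 - <<'E'
from chk import *
T=snap('top','t4');S=snap('side','s4')
out=[]
for c,u0,v0 in((T,140,80),(S,160,150)):
    im=cv2.resize(c['frame'][v0:v0+140,u0:u0+130],None,fx=3,fy=3,interpolation=2)[:,:,::-1].copy()
    for p in[(.0575,.06,.006),(.0575,-.06,.006),(-.0575,-.06,.006),(-.0575,.06,.006)]:
        u=(proj(c,BAY[1]+BAY[0].apply(p))-[u0,v0]+.5)*3;cv2.circle(im,tuple(int(round(v)) for v in u),3,(255,0,255),-1)
    out.append(im)
cv2.imwrite('pics/c4.png',np.hstack(out))
E
```

```text
11.65 [0.4476196  0.26563605 0.26758893] 0.04251370895991455 [-1.01184842  0.05773382 -0.08329267]
in bay mm [-1.44803848e+00 -1.25650543e-01  1.81321887e+02] rot [0.04064114 0.00714265 0.00327755]
```

View pics/c4.png

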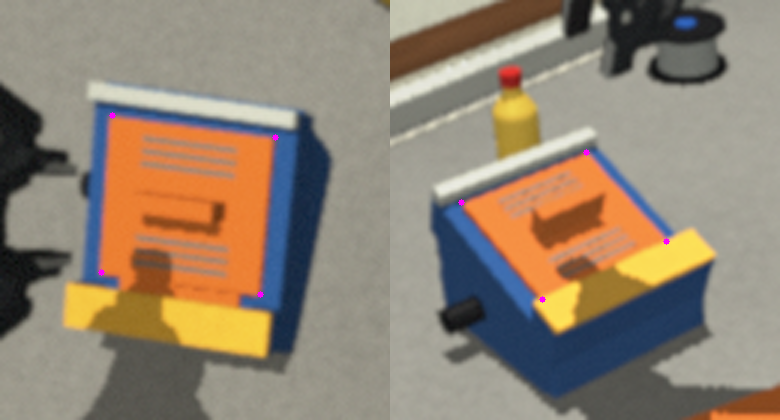

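The cover lies flat. Its corners match the home pose marks, the tongue is under the ledge, the top edge is below the stop bar and the gripper is clear.

```bash
python3 -c "
from cell import bot
print(bot.hand_in())"
```

```text
the job is handed in; nothing more can be done
None
```

I put the orange cover back on the drive unit, tongue under the ledge and lying flat below the stop bar, let go, and handed the job in after about 12 s; the black cover was not touched, and no verdict came back.

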